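# Swing out the detector and hold the long cell in the light path

### The arm

A 7-joint arm with a two-finger parallel gripper is mounted at the origin on the work surface; the furniture and walls round the work are solid. World frame = base frame: x ahead of the robot, y to its left, z up, the work surface at z = 0. Lengths are in m, angles in rad, forces in N, time in s.
With the tool pointing down it reaches from about 0.4 to 0.875 m from the base axis. Payload 19.3 kg.
Tool frame: the origin (TCP) lies between the finger pads; the fingertips stand 11 mm ahead of it and the grasp point (between the pads) lies 8 mm behind it; z points along the fingers, y is the direction in which the jaws open and shut (so a half turn about z gives the same grasp; the last joint's range is limited). The gripper opens to 85 mm and grips with 20 to 120 N. Pads are 22 mm wide; open, the fingers measure 114 mm over their backs; the gripper's body (76 mm by 85 mm) begins 54 mm behind the grasp point. The pads swing forward as they close: fully open they stand 13 mm farther back than shut.
Start: joints at [1.138, 0.521, -0.036, 1.599, 0.021, 1.021, -0.113], TCP at [0.222, -0.584, 0.242] pointing down, gripper open.
Joint ranges: [-2.91, 2.91], [-0.3, 2.13], [-1.5, 1.42], [0.17, 2.43], [-1.26, 4.41], [0.16, 1.93], [-2.52, 2.52]. Speed limits (rad/s): [1.89, 1.89, 2.39, 2.39, 3.01, 3.01, 3.01].

### API

Orientations are given as a rotation vector (axis times angle).
In Python, from plant import read_state, get_image, sign_off, find_in gives the robot as it stands.
- The arm moves only by the tool play_rows, never from a script. Its argument "moves" is a list of rows, each a list of 5 numbers: the shift along the tool's x, y, z in m, then the turn about the tool's z in degrees, then the closure, from 0 (fully open) to 1 (shut). A call has 1 to 5 rows; each row shifts and turns the pose as measured when the row begins, along the tool's axes as they then stand; what a row does not reach is not made up. A row lasts 1/8 s, in which the tool goes at most 62.5 mm and 10.7 degrees, less where a joint would pass 70% of its speed; a pose out of reach is approached as far as the arm can. A call is refused whole if a number of a shift passes 0.0625 or a number of a turn 10.7, either way. A call with a gripper value outside its range is refused whole. The fingers move at their own pace and stop on an object; the grip force is fixed at half the most. Time passes only in rows, so rows that do not move let the fingers close. It gives the time, the measured TCP pose, the force and the opening at its end, in the units of the state.
- read_state(): the state, without advancing time (a new reading comes with each control period).
- get_image(name): name is "side" or "top" or "wrist"; returns a dict with "color" (420x560x3 uint8, red, green, blue), "K" (3x3 intrinsics, pixels), "distortion" ([k1, k2, p1, p2, k3] as OpenCV has them; the pictures are not rectified), "world_from_camera" (4x4, takes a point from camera to world coordinates); the wrist camera has in their place "mount" (4x4, takes a point from camera to tool coordinates, whose origin is the TCP and whose axes are the flange's). Camera axes: x right, y down, z forward; pixel columns grow to the right and rows downward; lengths in m; the calibration is good to about 2 mm. A picture is of the moment at which its call begins: read the wrist's pose just before it. There is no depth.
- sign_off(): hands the job in, once; it reports no verdict.
Trained networks look in a picture, given as the dict that the camera call returned (one of the last four; its "shot" number tells which), for a name from the list of things; names that differ only in an ending like _2 or _b are one class to them, and where a whole thing is asked for, a point or a joint stands for the part that bears it (a point fixed in the world has none). Each returns a list of dicts, best first, with "score" (0 to 1); they miss things now and then, are a little off and sometimes report something else, mostly with a low value. They report only what shows in the picture. A call takes as long as a camera call.
- find_in(thing, picture): "box" ([centre column, centre row, width, height] in pixels, round what is visible of it).
The state is a dict: "time_s": time; "qpos": joint angles; "dq": joint speeds; "joint_torque": joint torques, N m; "ee_pos": TCP position; "tcp_rot": TCP orientation; "ft_force": force on the tool from outside, world axes, zero at the start; "torque": the same for the moment, N m; "grip_width": finger opening in m.
Only numpy, scipy, OpenCV 4.12 (cv2) and the standard library are available. Lean on these libraries where they do the work, as an engineer would, in place of code of your own. Each camera call takes 0.05 s, during which the arm holds its last target. There are 200 camera calls.

### The job

Swing the photometer's detector arm out until it seats in its end detent, facing the lamp. Then pick up the long glass cell by its broad frosted sides only, never pressing its clear end windows, without bumping the stand with it or disturbing the vial and small square cell on the tray. Finish while still holding it upright and still in the air, midway between lamp and detector, so that the light runs lengthwise through the middle of both clear windows.

Things in the scene. Friction and masses are not known exactly. Their poses are not given: they have to be found in the camera images.
- light_path (a point): middle of the light path, midway between the lamp's and the seated detector's lens, 90 mm above the bench. y axis along the light path, +y to the lamp; z up; +x towards the arm's hinge. Lens faces at y +60 and -60 mm; both heads are 44 mm white cubes with steel lens rings, tops 112 mm above the bench. A thin black line on the base plate runs below the light path.
- photometer: the photometer stand, fixed to the bench: grey base plate (x -50 to +140, y -125 to +125 mm, top 12 mm high), the finned lamp on a pillar (y +60 to +130 mm, x -22 to +22 mm), and the swinging arm with the detector (when seated y -60 to -110 mm). Origin on the bench straight below point light_path, same axes.
- swing_hinge (a point): point on the vertical hinge axis of the detector arm, 90 mm above the bench (the hub itself is only 40 mm high), at x +90, y -85 mm from light_path, with the same axes.
- swing_handle (a point): point on the axis of the arm's handle, 90 mm above the bench: an upright plain steel post, 12 mm diameter, at the outer end of the arm, 140 mm from the hinge axis. It rises from the flat arm (top 29 mm above the bench) to 112 mm. The detector cube stands on the arm between post and hinge, 22 mm clear of the post. The point turns with the arm.
- detector_arm (a joint): angle, rad. 0: parked, arm pointing from the hinge along -y of light_path; grows as it swings clockwise seen from above; at 1.571 it meets the end stop, pointing along -x, detector facing the lamp. Light friction (under 1 N at the post) up to 1.35, then 3 to 5 N to ride over a sprung ball, centred at 1.48; past that the detent draws it to the stop. Above 1.53 it is seated.
- cell_center (a point): centre (half-way up) of the long glass cell: 40 mm long (x axis) x 20 mm wide (y axis) x 50 mm high (z up), about 60 g, standing loose on the tray, flat white lid on top. Its broad sides (40 x 50 mm, facing +y and -y, 20 mm apart) are frosted: grip these. Its narrow ends (+x and -x) are the clear windows: never press them. Either end may face the lamp.
- cell: the same long cell; origin at the centre of its underside, axes as for cell_center.
- tray: flat grey tray fixed on the bench, 120 (x) x 250 (y) mm, origin at the centre of its underside; floor 5 mm, rim 8 mm above the bench. The long cell, the small square cell and the vial stand on it in a row along y, about 80 mm apart, in any order; the long cell's length lies roughly along the row.
- short_cell: small square cell, 12.5 x 12.5 x 45 mm, standing on the tray, origin at the centre of its underside; leave it standing.
- vial: glass vial with a white screw cap, 27 mm diameter, 56 mm high, standing on the tray, origin at the centre of its underside; leave it standing.

How it is judged:
On the way, in this order (a step that is already met when the one before it is completed fails the run):
1. the detector arm is seated in its end detent, the long cell still standing on the tray (value of joint detector_arm above 1.53 rad and height (world z) of cell_center below 0.04 m), for 0.3 s.
2. the long cell is lifted clear of the tray by the fingers on its frosted sides (height (world z) of cell_center above 0.06 m and contact force between the fingers and cell_c0 above 1 N and contact force between the fingers and cell_c1 above 1 N), for 0.2 s.
At the end, for the whole second after the job is handed in: Arm seated (over 1.53 rad); cell held by both frosted sides, centre within 6 mm sideways, 12 mm in height and 30 mm lengthwise of the light path's middle, aligned and upright within 0.15 rad, still, clear of the stand; vial and square cell standing within 30 mm of their starts (value of joint detector_arm above 1.53 rad and x of cell_center in the frame of light_path between -0.006 and 0.006 m and y of cell_center in the frame of light_path between -0.03 and 0.03 m and z of cell_center in the frame of light_path between -0.012 and 0.012 m and angle between the x axis of cell and the y axis of light_path, either way round below 0.15 rad and angle between cell's own z axis and vertical below 0.15 rad and contact force between the fingers and cell_c0 above 1 N and contact force between the fingers and cell_c1 above 1 N and contact force between cell and photometer below 0.2 N and linear speed of cell below 0.02 m/s and distance of each of vial, short_cell from where it was at the start of the episode below 0.03 m and angle between each of vial, short_cell's own z axis and vertical below 0.35 rad); the arm keeps its last pose, push and grip.
It fails at once if the fingers press on a clear window of the long cell (contact force between the fingers and cell_c2 above 1 N or contact force between the fingers and cell_c3 above 1 N).
It fails at once if the cell is bumped against the photometer stand (contact force between cell and photometer above 2 N).
It fails at once if the vial or the small square cell is moved or tipped (not (distance of vial from where it was at the start of the episode below 0.03 m and angle between vial's own z axis and vertical below 0.35 rad) or not (distance of short_cell from where it was at the start of the episode below 0.03 m and angle between short_cell's own z axis and vertical below 0.35 rad)).
It also fails if it takes over 64 s, if anything falls off the work surface, if the arm or the gripper's body presses on something with over 40 N, if the wrist force passes 120 N, or if a joint passes its speed limit or range.

## Working session

There is one attempt and no reset: what is moved stays moved. The work goes in short steps, Python scripts to look and compute and a tool call to move; the robot and the scene stay as the last step left them, time stands still between calls to the robot, and variables do not carry over. Pictures are saved under pics/ and viewed, about 8 in all and at most 12, crops included, and the job is handed in when it is done.

Besides the shell and the picture viewer there is one more tool, called after "Emit:" as name(argument=value, ...), one argument or row to a line, values as JSON. play_rows: Moves the arm, as the interface text tells. Its arguments: {"type":"object","properties":{"moves":{"type":"array","items":{"type":"array","items":{"type":"number"}}}},"required":["moves"]}

```bash
mkdir -p pics; ls; cat > h.py <<'E'
import numpy as np, cv2
from scipy.spatial.transform import Rotation as R
from plant import read_state, get_image, sign_off, find_in
def ray(p,uv,T=None):
    T=np.array(p["world_from_camera"]) if T is None else T
    x=cv2.undistortPoints(np.array([[uv]],float),np.array(p["K"]),np.array(p["distortion"]))[0,0]
    d=T[:3,:3]@np.array([x[0],x[1],1]); return T[:3,3],d
def atz(p,uv,z,T=None):
    o,d=ray(p,uv,T); return o+d*(z-o[2])/d[2]
def proj(p,X,T=None):
    T=np.array(p["world_from_camera"]) if T is None else T
    Ti=np.linalg.inv(T)
    return cv2.projectPoints(np.atleast_2d(np.array(X,float)),cv2.Rodrigues(Ti[:3,:3])[0],Ti[:3,3],np.array(p["K"]),np.array(p["distortion"]))[0][:,0]
def wT(p,s):
    T=np.eye(4);T[:3,:3]=R.from_rotvec(s["tcp_rot"]).as_matrix();T[:3,3]=s["ee_pos"];return T@np.array(p["mount"])
E
python3 - <<'E'
from h import *
s=read_state();print(s["ee_pos"],s["tcp_rot"],s["grip_width"],s["time_s"]);print(R.from_rotvec(s["tcp_rot"]).as_matrix().round(3))
for n in ["top","side"]:
    p=get_image(n);cv2.imwrite(f"pics/{n}0.png",p["color"][:,:,::-1])
    print(n,np.array(p["world_from_camera"]).round(3).tolist())
    for t in ["photometer","swing_handle","cell","tray","short_cell","vial"]:
        for f in find_in(t,p)[:2]: print(t,np.round(f["box"]),round(f["score"],2),atz(p,f["box"][:2],0.05).round(3))
E
```

```text
pics
[ 0.22166232 -0.5840679   0.24176498] [-3.08907013e+00 -5.66519043e-01  4.20923285e-04] 0.08521034375410004 0.0
[[ 0.935  0.355 -0.   ]
 [ 0.355 -0.935  0.001]
 [-0.    -0.001 -1.   ]]
top [[0.015, -0.988, 0.153, 0.376], [-1.0, -0.015, -0.002, -0.079], [0.005, -0.153, -0.988, 1.266], [0.0, 0.0, 0.0, 1.0]]
photometer [177. 216. 161.  90.] 0.75 [0.528 0.168 0.05 ]
swing_handle [229. 216.  61.  35.] 0.93 [0.528 0.043 0.05 ]
cell [411. 240.  26.  10.] 0.47 [ 0.478 -0.392  0.05 ]
tray [376. 234. 103.  61.] 0.78 [ 0.49  -0.308  0.05 ]
short_cell [378. 235.  10.   4.] 0.52 [ 0.488 -0.314  0.05 ]
side [[0.999, -0.031, 0.018, 0.534], [-0.031, -0.546, 0.837, -0.801], [-0.016, -0.837, -0.546, 0.556], [0.0, 0.0, 0.0, 1.0]]
photometer [274. 178.  81.  95.] 0.74 [0.529 0.147 0.05 ]
swing_handle [275. 196.  40.  51.] 0.71 [0.531 0.053 0.05 ]
cell [247. 358.  14.  41.] 0.66 [ 0.484 -0.418  0.05 ]
tray [251. 338.  92. 116.] 0.64 [ 0.487 -0.38   0.05 ]
short_cell [256. 317.   5.  19.] 0.55 [ 0.495 -0.336  0.05 ]
vial [264. 286.  12.  29.] 0.82 [ 0.508 -0.262  0.05 ]
```

View pics/top0.png

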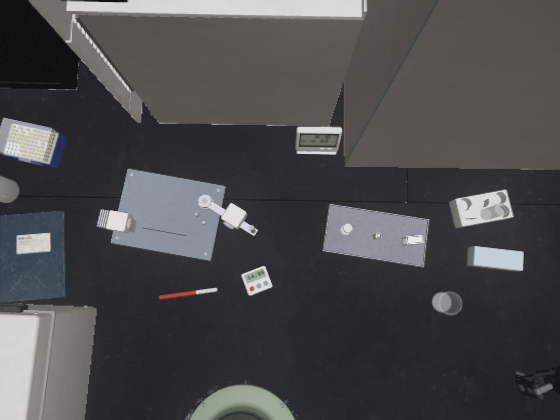

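View pics/side0.png

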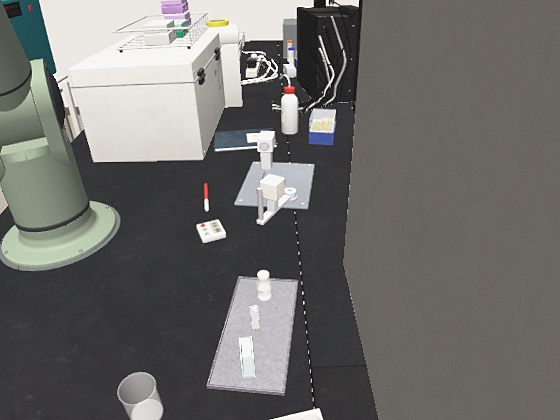

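The top view shows the stand with plate corners near (128,169), (226,184), (212,260), (111,244), hub (205,202) and post (253,230). The tray holds the vial (347,229), square cell (377,236) and long cell (413,240). The arm is already slightly swung. The side view agrees on the order.

```bash
python3 - <<'E'
from h import *
p=get_image("top")
for n,uv,z in [("c1",(128,169),.012),("c2",(226,184),.012),("c3",(212,260),.012),("c4",(111,244),.012),("hub",(205,202),.04),("post",(252,231),.112),("lineL",(143,228),.012),("lineR",(186,235),.012),("cabL",(160,125),0),("cabR",(330,124),0),("cab2",(345,166),0),("cell",(413,240),.055),("vial",(347,229),.06),("sq",(377,236),.05)]: print(n,atz(p,uv,z).round(3))
w=get_image("wrist");print(np.array(w["mount"]).round(3).tolist(),np.array(w["K"]).round(0).tolist())
a=p["color"][190:275,310:440];b=p["color"][160:275,90:270]
c=np.zeros((600,720,3),np.uint8);
b=cv2.resize(b,None,fx=4,fy=4,interpolation=3);
cv2.imwrite("pics/t1.png",cv2.resize(b,None,fx=1,fy=1)[:,:,::-1])
E
```

```text
c1 [0.648 0.302 0.012]
c2 [0.614 0.057 0.012]
c3 [0.425 0.085 0.012]
c4 [0.46  0.332 0.012]
hub [0.563 0.103 0.04 ]
post [ 0.487 -0.016  0.112]
lineL [0.501 0.257 0.012]
lineR [0.485 0.151 0.012]
cabL [0.767 0.231 0.   ]
cabR [ 0.777 -0.204  0.   ]
cab2 [ 0.668 -0.242  0.   ]
cell [ 0.478 -0.396  0.055]
vial [ 0.501 -0.239  0.06 ]
sq [ 0.486 -0.312  0.05 ]
[[-0.001, -0.962, -0.271, 0.07], [1.0, -0.001, -0.001, -0.0], [0.001, -0.271, 0.962, -0.132], [0.0, 0.0, 0.0, 1.0]] [[317.0, 0.0, 283.0], [0.0, 317.0, 216.0], [0.0, 0.0, 1.0]]
```

View pics/t1.png

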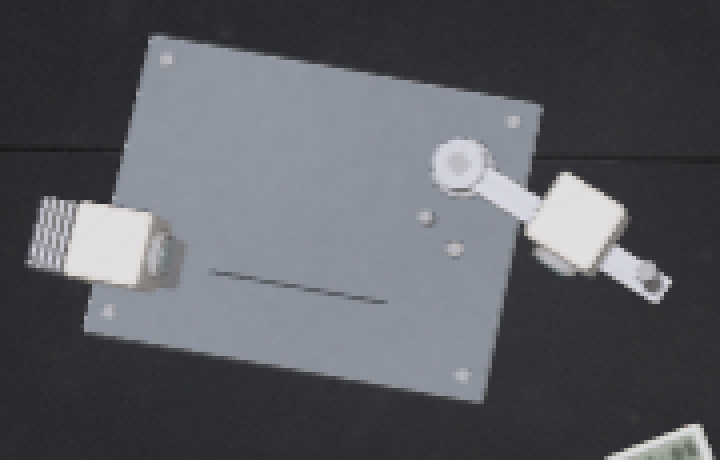

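```bash
cat >> h.py <<'E'
def cur():
    s=read_state();M=R.from_rotvec(s["tcp_rot"]).as_matrix();return s,np.array(s["ee_pos"]),np.degrees(np.arctan2(M[1,0],M[0,0]))
def plan(wps,g):
    """wps: list of (x,y,z,yaw_deg) ; prints rows one per waypoint"""
    s,p,y=cur();out=[]
    for w in wps:
        d=np.array(w[:3])-p;a=np.radians(y)
        dx=d[0]*np.cos(a)+d[1]*np.sin(a);dy=d[0]*np.sin(a)-d[1]*np.cos(a)
        out.append([round(dx,4),round(dy,4),round(-d[2],4),round(-(w[3]-y),1),g]);p=np.array(w[:3]);y=w[3]
    for i in range(0,len(out),5): print(out[i:i+5])
def line(t,n):
    s,p,y=cur();a=np.r_[p,y];return [a+(np.array(t)-a)*(k+1)/n for k in range(n)]
E
python3 -c "
from h import *
plan(line((0.5,0.0,0.26,146),14),0.0)"
```

```text
[[np.float64(0.0334), np.float64(-0.032), np.float64(-0.0013), np.float64(-8.9), 0.0], [np.float64(0.038), np.float64(-0.0264), np.float64(-0.0013), np.float64(-8.9), 0.0], [np.float64(0.0416), np.float64(-0.0202), np.float64(-0.0013), np.float64(-8.9), 0.0], [np.float64(0.0442), np.float64(-0.0135), np.float64(-0.0013), np.float64(-8.9), 0.0], [np.float64(0.0458), np.float64(-0.0064), np.float64(-0.0013), np.float64(-8.9), 0.0]]
[[np.float64(0.0462), np.float64(0.0008), np.float64(-0.0013), np.float64(-8.9), 0.0], [np.float64(0.0455), np.float64(0.008), np.float64(-0.0013), np.float64(-8.9), 0.0], [np.float64(0.0437), np.float64(0.0149), np.float64(-0.0013), np.float64(-8.9), 0.0], [np.float64(0.0409), np.float64(0.0216), np.float64(-0.0013), np.float64(-8.9), 0.0], [np.float64(0.037), np.float64(0.0277), np.float64(-0.0013), np.float64(-8.9), 0.0]]
[[np.float64(0.0323), np.float64(0.0331), np.float64(-0.0013), np.float64(-8.9), 0.0], [np.float64(0.0268), np.float64(0.0377), np.float64(-0.0013), np.float64(-8.9), 0.0], [np.float64(0.0206), np.float64(0.0414), np.float64(-0.0013), np.float64(-8.9), 0.0], [np.float64(0.0139), np.float64(0.0441), np.float64(-0.0013), np.float64(-8.9), 0.0]]
```

Emit:
play_rows(
  moves=[
    [0.033,-0.032,-0.001,-8.9,1],
    [0.038,-0.026,-0.001,-8.9,1],
    [0.042,-0.02,-0.001,-8.9,1],
    [0.044,-0.013,-0.001,-8.9,1],
    [0.046,-0.006,-0.001,-8.9,1],
  ],
)

```text
time_s: 1.42
ee_pos: [0.3218, -0.3723, 0.2469]
tcp_rot: [2.628, 1.719, -0.002]
ft_force: [1.1, -0.5, 0.2]
grip_width: -0.0001
```

Emit:
play_rows(
  moves=[
    [0.046,0.001,-0.001,-8.9,1],
    [0.045,0.008,-0.001,-8.9,1],
    [0.044,0.015,-0.001,-8.9,1],
    [0.041,0.022,-0.001,-8.9,1],
    [0.037,0.028,-0.001,-8.9,1],
  ],
)

```text
time_s: 2.05
ee_pos: [0.4196, -0.1548, 0.2527]
tcp_rot: [1.747, 2.606, -0.004]
ft_force: [0.2, -0.4, -0.4]
grip_width: -0.0002
```

```bash
sed -i 's/out.append(\[round(dx,4),round(dy,4),round(-d\[2\],4),round(-(w\[3\]-y),1),g\])/out.append([float(v) for v in (round(dx,3),round(dy,3),round(-d[2],3),round(-(w[3]-y),1),g)])/' h.py
python3 -c "
from h import *
s,p,y=cur();print(s['time_s'],p,y,np.round(s['qpos'],2))
plan(line((0.5,0.0,0.26,146),7),1)"
```

```text
2.05 [ 0.41958758 -0.15482819  0.25274968] 112.34109011929836 [ 0.7   0.26 -0.57  2.01  0.18  0.91  0.42]
[[0.016, 0.019, -0.001, -4.8, 1.0], [0.014, 0.02, -0.001, -4.8, 1.0], [0.013, 0.021, -0.001, -4.8, 1.0], [0.011, 0.022, -0.001, -4.8, 1.0], [0.009, 0.023, -0.001, -4.8, 1.0]]
[[0.007, 0.024, -0.001, -4.8, 1.0], [0.005, 0.024, -0.001, -4.8, 1.0]]
```

Emit:
play_rows(
  moves=[
    [0.016,0.019,-0.001,-4.8,1],
    [0.014,0.02,-0.001,-4.8,1],
    [0.013,0.021,-0.001,-4.8,1],
    [0.011,0.022,-0.001,-4.8,1],
    [0.009,0.023,-0.001,-4.8,1],
  ],
)

```text
time_s: 2.68
ee_pos: [0.4779, -0.0393, 0.2578]
tcp_rot: [1.135, 2.925, -0.006]
ft_force: [0.1, -0.4, 0.2]
grip_width: 0.0003
```

Emit:
play_rows(
  moves=[
    [0.007,0.024,-0.001,-4.8,1],
    [0.005,0.024,-0.001,-4.8,1],
    [0,0,0,0,1],
  ],
)

```text
time_s: 3.05
ee_pos: [0.5017, 0.0106, 0.2596]
tcp_rot: [0.862, 3.018, -0.005]
ft_force: [-1.1, -0.6, -0.6]
grip_width: -0.0002
```

```bash
python3 - <<'E'
from h import *
s,p,y=cur();print(s['time_s'],p,y,np.round(s['qpos'],2))
w=get_image("wrist");im=w["color"][:,:,::-1].copy();T=wT(w,s)
O=np.array([.4922,.2003]);th=np.radians(-8);X=np.array([np.cos(th),np.sin(th)]);Y=np.array([-np.sin(th),np.cos(th)])
L=lambda x,y,z:np.r_[O+x*X+y*Y,z]
for P in [L(-.05,-.125,.012),L(.14,-.125,.012),L(-.05,.125,.012),L(.14,.125,.012),L(.09,-.085,.04),L(0,-.05,.012),L(0,.05,.012),(0.487,-.016,.112)]:
    q=proj(w,P,T)[0]; cv2.circle(im,tuple(int(v) for v in q),4,(0,0,255),1); print(np.round(P,3),q.round(0))
cv2.imwrite("pics/w1.png",im)
E
```

```text
3.05 [0.50167939 0.01055585 0.25960639] 148.1223556599177 [ 0.44  0.38 -0.75  1.87  0.31  1.    0.57]
[0.425 0.083 0.012] [302.  93.]
[0.613 0.057 0.012] [360. 239.]
[0.46  0.331 0.012] [519.  -7.]
[0.648 0.305 0.012] [554. 159.]
[0.569 0.104 0.04 ] [384. 196.]
[0.485 0.151 0.012] [379. 108.]
[0.499 0.25  0.012] [464.  70.]
[ 0.487 -0.016  0.112] [249. 206.]
```

View pics/w1.png

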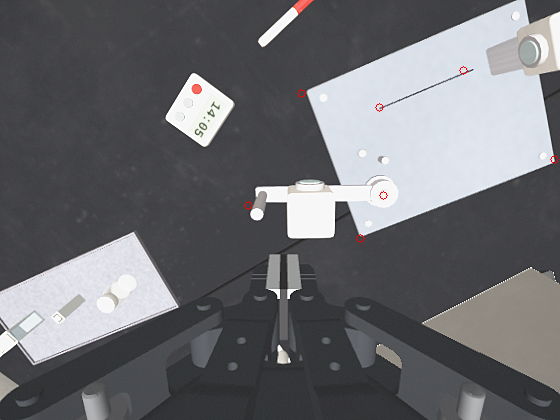

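The wrist view shows the stand landmarks within a few pixels of prediction: hub near (381,192), post top near (256,214), plate corner (308,91) and the black line from (379,108) to (472,69).

```bash
python3 - <<'E'
from h import *
s,p,y=cur();w=get_image("wrist");T=wT(w,s)
for n,uv,z in [("hub",(381,191),.04),("post",(257,214),.112),("postbase",(261,194),.029),("cor",(308,91),.012),("l0",(379,108),.012),("l1",(473,69),.012)]: print(n,atz(w,uv,z,T).round(4))
H=np.array([.5665,.104]);P=atz(w,(257,214),.112,T)[:2];r=P-H;a=np.degrees(np.arctan2(r[1],r[0]));print(np.linalg.norm(r),a%360)
a%=360
# -x dir angle=172 => end
def pt(ang,off,z):
    r=np.array([np.cos(np.radians(ang)),np.sin(np.radians(ang))]);t=np.array([r[1],-r[0]])
    q=H+.143*r-off*t;return (q[0],q[1],z,ang-90)
print(pt(a,.045,.15))
q=pt(a,.045,.26);
plan([(*q[:2],.2,q[3]),(*q[:2],.14,q[3]),(*q[:2],.088,q[3])],1)
E
```

```text
hub [0.5625 0.1022 0.04  ]
post [ 0.497  -0.0153  0.112 ]
postbase [ 0.495  -0.0165  0.029 ]
cor [0.4266 0.0898 0.012 ]
l0 [0.485  0.1491 0.012 ]
l1 [0.5035 0.2576 0.012 ]
0.13803582659593452 239.7763324761096
(np.float64(0.5334001135639724), np.float64(-0.04221353397658536), 0.15, np.float64(149.7763324761096))
[[-0.054, -0.026, 0.059, -1.9, 1.0], [0.0, 0.0, 0.06, -0.0, 1.0], [0.0, 0.0, 0.052, -0.0, 1.0]]
```

Emit:
play_rows(
  moves=[
    [-0.054,-0.026,0.059,-1.9,1],
    [0,0,0.06,0,1],
    [0,0,0.05,0,1],
    [0,0,0,0,1],
  ],
)

```text
time_s: 3.65
ee_pos: [0.5262, -0.0344, 0.1029]
tcp_rot: [0.824, 3.026, -0.01]
ft_force: [-0.8, 0.7, 0.8]
grip_width: -0.0002
```

```bash
cat >> h.py <<'E'
H=np.array([.565,.1035])
def pt(ang,off,z,rad=.142):
    r=np.array([np.cos(np.radians(ang)),np.sin(np.radians(ang))]);t=np.array([r[1],-r[0]])
    q=H+rad*r-off*t;return (q[0],q[1],z,ang-90)
E
python3 - <<'E'
from h import *
s,p,y=cur();print(p,y)
plan([pt(239.8,.03,.087)]+[pt(a,.017,.087) for a in (239,232,225,218,211,204,198,192,186,181)],1)
E
```

```text
[ 0.5262463  -0.03442571  0.10292987] 149.54867374562883
[[0.006, -0.003, 0.016, -0.3, 1.0], [0.015, -0.0, -0.0, 0.8, 1.0], [0.017, -0.001, -0.0, 7.0, 1.0], [0.017, -0.001, -0.0, 7.0, 1.0], [0.017, -0.001, -0.0, 7.0, 1.0]]
[[0.017, -0.001, -0.0, 7.0, 1.0], [0.017, -0.001, -0.0, 7.0, 1.0], [0.015, -0.001, -0.0, 6.0, 1.0], [0.015, -0.001, -0.0, 6.0, 1.0], [0.015, -0.001, -0.0, 6.0, 1.0]]
[[0.012, -0.001, -0.0, 5.0, 1.0]]
```

Emit:
play_rows(
  moves=[
    [0.006,-0.003,0.016,0,1],
    [0.015,0,0,1,1],
    [0.017,-0.001,0,7,1],
    [0.017,-0.001,0,7,1],
    [0.017,-0.001,0,7,1],
  ],
)

```text
time_s: 4.28
ee_pos: [0.4688, 0.0016, 0.0958]
tcp_rot: [1.404, 2.791, -0.003]
ft_force: [0.5, -0.6, -0.4]
grip_width: 0.0001
```

```bash
cat > nxt.py <<'E'
from h import *
s,p,y=cur();d=p[:2]-H;print(p,y,s["ft_force"],"rad",np.linalg.norm(d),"fingang",np.degrees(np.arctan2(d[1],d[0]))%360, "postang",(np.degrees(np.arctan2(d[1],d[0]))-np.degrees(.017/.14))%360)
a0=(np.degrees(np.arctan2(d[1],d[0]))-np.degrees(.017/.14))%360
plan([pt(a0-7*k,.017,.087) for k in range(1,6)],1)
E
python3 nxt.py
```

```text
[0.46876112 0.00155513 0.09583816] 126.57631065366641 [ 0.4974305  -0.64551964 -0.39248782] rad 0.1401951459237484 fingang 226.64916983196622 postang 219.69182517680622
[[0.017, -0.005, 0.009, 3.9, 1.0], [0.017, -0.001, -0.0, 7.0, 1.0], [0.017, -0.001, -0.0, 7.0, 1.0], [0.017, -0.001, -0.0, 7.0, 1.0], [0.017, -0.001, -0.0, 7.0, 1.0]]
```

Emit:
play_rows(
  moves=[
    [0.017,-0.004,0.006,4,1],
    [0.018,-0.001,0,7,1],
    [0.018,-0.001,0,7,1],
    [0.018,-0.001,0,7,1],
    [0.018,-0.001,0,7,1],
  ],
)

```text
time_s: 4.9
ee_pos: [0.4297, 0.079, 0.0992]
tcp_rot: [2.139, 2.262, 0.02]
ft_force: [0.8, -0.2, -0.3]
grip_width: -0.0001
```

```bash
python3 nxt.py; python3 - <<'E'
from h import *
p=get_image("top");cv2.imwrite("pics/t2.png",cv2.resize(p["color"][150:280,80:280],None,fx=3,fy=3,interpolation=3)[:,:,::-1])
E
```

```text
[0.42967964 0.0790307  0.09921387] 93.18641605665196 [ 0.80930757 -0.21400942 -0.34922038] rad 0.1375148927869552 fingang 190.24975145524138 postang 183.29240680008138
[[0.017, -0.007, 0.012, 6.9, 1.0], [0.017, -0.001, -0.0, 7.0, 1.0], [0.017, -0.001, -0.0, 7.0, 1.0], [0.017, -0.001, -0.0, 7.0, 1.0], [0.017, -0.001, -0.0, 7.0, 1.0]]
```

View pics/t2.png

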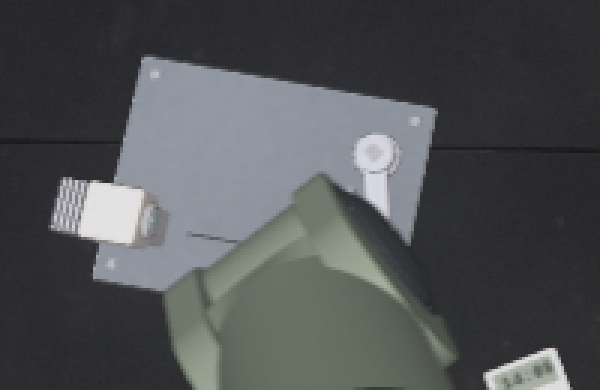

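The arm is following; the hub end of the arm now points about 10° short of the stop.

Emit:
play_rows(
  moves=[
    [0.01,-0.004,0.012,4,1],
    [0.012,0,0.005,4,1],
    [0.012,0,0,3,1],
  ],
)

```text
time_s: 5.32
ee_pos: [0.4286, 0.112, 0.0867]
tcp_rot: [2.355, 2.031, 0.026]
ft_force: [14.0, -71.7, -17.3]
grip_width: 0.0001
```

```bash
python3 nxt.py
```

```text
[0.4285676  0.11199268 0.08671563] 81.53324745040842 [ 14.03604218 -71.74850915 -17.3476355 ] rad 0.13669647372938948 fingang 176.43803512021495 postang 169.48069046505495
[[0.017, -0.007, -0.0, 9.1, 1.0], [0.017, -0.001, -0.0, 7.0, 1.0], [0.017, -0.001, -0.0, 7.0, 1.0], [0.017, -0.001, -0.0, 7.0, 1.0], [0.017, -0.001, -0.0, 7.0, 1.0]]
```

Emit:
play_rows(
  moves=[
    [-0.02,0,0,0,1],
    [-0.02,0,-0.01,0,1],
    [-0.02,0,-0.06,0,1],
    [-0.02,0,-0.06,0,0.5],
    [0,0,-0.06,0,0],
  ],
)

```text
time_s: 5.95
ee_pos: [0.4105, 0.034, 0.2834]
tcp_rot: [2.349, 2.038, 0.029]
ft_force: [1.2, 0.3, 0.6]
grip_width: 0.0357
```

```bash
python3 - <<'E'
from h import *
s,p,y=cur();print(s["time_s"],p,y,s["ft_force"],np.round(s["qpos"],2))
w=get_image("wrist");T=wT(w,s);cv2.imwrite("pics/w2.png",w["color"][:,:,::-1])
O=np.array([.4922,.2003])
th=np.radians(-8);X=np.array([np.cos(th),np.sin(th)]);Y=np.array([-np.sin(th),np.cos(th)])
for L in [(-.05,-.125,.012),(.14,-.125,.012),(.09,-.085,.04),(0,-.05,.012),(0,.05,.012),(-.05,-.085,.112)]:
    print(L,proj(w,np.r_[O+L[0]*X+L[1]*Y,L[2]],T)[0].round(0))
E
```

```text
5.95 [0.41046563 0.03403185 0.28343645] 81.88544124777793 [1.24548986 0.27512539 0.62586578] [ 0.12  0.12 -0.4   2.08  0.09  0.92 -0.46]
(-0.05, -0.125, 0.012) [281. 141.]
(0.14, -0.125, 0.012) [431. 140.]
(0.09, -0.085, 0.04) [404. 106.]
(0, -0.05, 0.012) [323.  76.]
(0, 0.05, 0.012) [325. -21.]
(-0.05, -0.085, 0.112) [284. 101.]
```

View pics/w2.png

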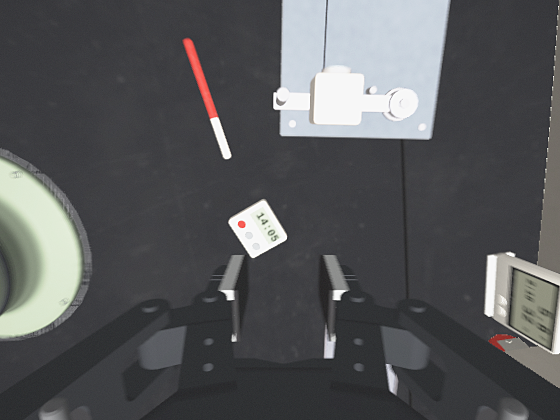

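The seated arm is parallel to the plate edge: post (283,98), hub (403,102), plate edge (281,136)–(431,138). The line is near column 326. Next, over the tray.

```bash
python3 -c "
from h import *
plan(line((0.475,-0.47,0.26,82),10),0)"
```

```text
[[-0.049, 0.013, 0.003, -0.0, 0.0], [-0.049, 0.013, 0.003, -0.0, 0.0], [-0.049, 0.013, 0.003, -0.0, 0.0], [-0.049, 0.013, 0.003, -0.0, 0.0], [-0.049, 0.013, 0.003, -0.0, 0.0]]
[[-0.049, 0.013, 0.003, -0.0, 0.0], [-0.049, 0.013, 0.003, -0.0, 0.0], [-0.049, 0.013, 0.003, -0.0, 0.0], [-0.049, 0.013, 0.003, -0.0, 0.0], [-0.049, 0.013, 0.003, -0.0, 0.0]]
```

Emit:
play_rows(
  moves=[
    [-0.049,0.013,0.003,0,0],
    [-0.049,0.013,0.003,0,0],
    [-0.049,0.013,0.003,0,0],
    [-0.049,0.013,0.003,0,0],
    [-0.049,0.013,0.003,0,0],
  ],
)

```text
time_s: 6.62
ee_pos: [0.4471, -0.2202, 0.2932]
tcp_rot: [2.319, 2.044, 0.063]
ft_force: [1.3, -0.1, 0.6]
grip_width: 0.0854
```

Emit:
play_rows(
  moves=[
    [-0.049,0.013,0.003,0,0],
    [-0.049,0.013,0.003,0,0],
    [-0.049,0.013,0.003,0,0],
    [-0.049,0.013,0.003,0,0],
    [-0.049,0.013,0.003,0,0],
  ],
)

```text
time_s: 7.25
ee_pos: [0.4832, -0.4793, 0.2952]
tcp_rot: [2.301, 2.048, 0.079]
ft_force: [0.5, 0.9, -0.6]
grip_width: 0.0851
```

Emit:
play_rows(
  moves=[
    [0,0,0,0,0],
    [0,0,0,0,0],
  ],
)

```text
time_s: 7.5
ee_pos: [0.4821, -0.4823, 0.2981]
tcp_rot: [2.3, 2.046, 0.083]
ft_force: [-0.3, 0.4, -0.5]
grip_width: 0.0852
```

```bash
python3 - <<'E'
from h import *
s,p,y=cur();print(s["time_s"],p,y,s["tcp_rot"],np.round(s["qpos"],2))
w=get_image("wrist");T=wT(w,s);cv2.imwrite("pics/w3.png",w["color"][:,:,::-1])
for t in ["cell","short_cell","vial"]:
    for f in find_in(t,w)[:2]: print(t,np.round(f["box"],1),round(f["score"],2),atz(w,f["box"][:2],.03,T))
E
```

```text
7.5 [ 0.48209103 -0.48229278  0.29807052] 83.30245806458517 [2.30012632 2.04591521 0.08297099] [ 0.78  0.54 -0.09  1.43  0.    1.11  0.58]
cell [256.6 114.3  25.7  36.4] 0.72 [ 0.48286138 -0.39820611  0.03      ]
short_cell [253.8  37.9  14.5  23.2] 0.59 [ 0.49124295 -0.31549165  0.03      ]
vial [255.  114.8  22.2  43.4] 0.35 [ 0.48087781 -0.39855316  0.03      ]
```

View pics/w3.png

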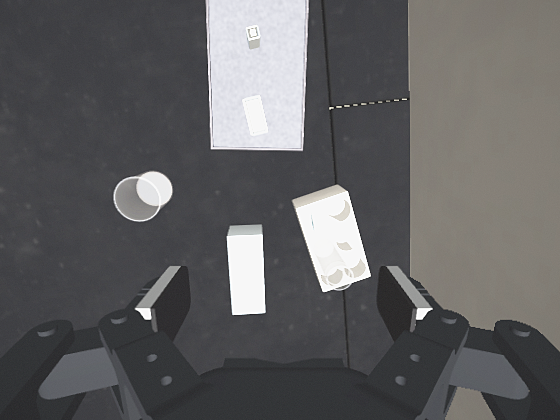

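The long cell's lid shows near (256,115), about 14° off the image vertical. The square cell is at (253,37), and the cabinet edge lies right of column 410.

```bash
cat > cellfit.py <<'E'
from h import *
s,p,y=cur();print(s["time_s"],p,y,"tilt axis",R.from_rotvec(s["tcp_rot"]).as_matrix()[:,2].round(3))
w=get_image("wrist");T=wT(w,s)
c=find_in("cell",w);b=c[0]["box"];print(b,c[0]["score"])
x0,y0=int(b[0]-b[2]/2-6),int(b[1]-b[3]/2-6);x1,y1=int(b[0]+b[2]/2+6),int(b[1]+b[3]/2+6)
x0,y0=max(x0,0),max(y0,0)
cr=w["color"][y0:y1,x0:x1];g=cr.min(2)
print("levels",np.percentile(g,[5,25,50,75,95]))
t,m=cv2.threshold(np.ascontiguousarray(g),0,255,cv2.THRESH_OTSU)
cs=max(cv2.findContours(m,cv2.RETR_EXTERNAL,cv2.CHAIN_APPROX_NONE)[0],key=cv2.contourArea)
pts=np.array([atz(w,q[0]+[x0,y0],.055,T)[:2] for q in cs],np.float32)
r=cv2.minAreaRect(pts*1000);bx=cv2.boxPoints(r);print(t,r)
e=[bx[1]-bx[0],bx[2]-bx[1]];l=max(e,key=np.linalg.norm);print("long axis yaw",np.degrees(np.arctan2(l[1],l[0]))%180)
v=np.hstack([cr[:,:,::-1],cv2.merge([m,m,m])]);cv2.imwrite("pics/cf_%.0f.png"%(s["time_s"]*100),cv2.resize(v,None,fx=6,fy=6,interpolation=0)[:600,:800])
E
python3 cellfit.py; ls pics
```

```text
7.7 [ 0.48223363 -0.48185555  0.29731651] 83.30092402365234 tilt axis [ 0.08  -0.011 -0.997]
[258.3, 113.8, 23.8, 37.8] 0.95
levels [222. 227. 230. 247. 248.]
236.0 ((480.7947998046875, -399.89794921875), (21.019994735717773, 42.07648468017578), 5.652978897094727)
long axis yaw 95.65297
cf_770.png
side0.png
t1.png
t2.png
top0.png
w1.png
w2.png
w3.png
```

```bash
cat >> h.py <<'E'
def plan(wps,g):
    s,p,y=cur();M=R.from_rotvec(s["tcp_rot"]);out=[]
    for w in wps:
        d=M.inv().apply(np.array(w[:3])-p);t=-(w[3]-y)
        out.append([float(round(v,3)) for v in d]+[float(round(t,1)),g]);p=np.array(w[:3]);y=w[3];M=M*R.from_euler("z",t,degrees=True)
    for i in range(0,len(out),5): print(out[i:i+5])
E
python3 -c "
from h import *
plan(line((0.481,-0.40,0.15,95.6),8),0)"
```

```text
[[0.01, -0.003, 0.018, -1.5, 0], [0.01, -0.003, 0.018, -1.5, 0], [0.01, -0.002, 0.018, -1.5, 0], [0.01, -0.002, 0.018, -1.5, 0], [0.01, -0.002, 0.018, -1.5, 0]]
[[0.01, -0.001, 0.018, -1.5, 0], [0.011, -0.001, 0.018, -1.5, 0], [0.011, -0.001, 0.018, -1.5, 0]]
```

Emit:
play_rows(
  moves=[
    [0.01,-0.003,0.018,-1.5,0],
    [0.01,-0.003,0.018,-1.5,0],
    [0.01,-0.002,0.018,-1.5,0],
    [0.01,-0.002,0.018,-1.5,0],
    [0.01,-0.002,0.018,-1.5,0],
  ],
)

```text
time_s: 8.43
ee_pos: [0.4819, -0.4294, 0.2056]
tcp_rot: [2.15, 2.196, 0.075]
ft_force: [-0.5, 0.9, -0.5]
grip_width: 0.0855
```

```bash
python3 -c "
from h import *
s,p,y=cur();print(p,y,R.from_rotvec(s['tcp_rot']).as_matrix()[:,2].round(3),np.round(s['qpos'],2))
plan(line((0.481,-0.40,0.15,95.6),5),0)"
```

```text
[ 0.4818874  -0.42939809  0.20561359] 91.17272894273613 [ 0.083 -0.012 -0.997] [ 0.75  0.56 -0.14  1.64  0.04  0.87  0.63]
[[0.006, -0.001, 0.011, -0.9, 0], [0.006, -0.001, 0.011, -0.9, 0], [0.006, -0.001, 0.011, -0.9, 0], [0.006, -0.001, 0.011, -0.9, 0], [0.006, -0.001, 0.011, -0.9, 0]]
```

Emit:
play_rows(
  moves=[
    [0.05,-0.01,-0.004,0,0],
    [0.05,-0.01,-0.004,0,0],
    [0.05,-0.01,-0.004,0,0],
    [0.05,-0.01,-0.004,0,0],
    [0.05,-0.01,-0.004,0,0],
  ],
)

```text
time_s: 9.05
ee_pos: [0.4228, -0.1727, 0.217]
tcp_rot: [2.149, 2.198, 0.076]
ft_force: [1.8, 0.0, 0.5]
grip_width: 0.0855
```

```bash
cat > st.py <<'E'
from h import *
s,p,y=cur();print(s["time_s"],p,y,R.from_rotvec(s['tcp_rot']).as_matrix()[:,2].round(3),np.round(s['qpos'],2),s["grip_width"])
E
python3 st.py
```

```text
9.05 [ 0.42277916 -0.17271913  0.21700812] 91.25103845668741 [ 0.082 -0.011 -0.997] [ 0.43  0.26 -0.19  2.1   0.06  0.7   0.22] 0.08551643050142628
```

Emit:
play_rows(
  moves=[
    [-0.025,0.005,0,0,0],
    [-0.025,0.005,0,0,0],
    [-0.025,0.005,0,0,0],
    [-0.025,0.005,0,0,0],
  ],
)

```text
time_s: 9.55
ee_pos: [0.4466, -0.2675, 0.2222]
tcp_rot: [2.134, 2.211, 0.079]
ft_force: [-0.3, 0.1, 0.6]
grip_width: 0.0856
```

```bash
python3 st.py
```

```text
9.55 [ 0.4466027  -0.26751798  0.2222107 ] 92.00129954519146 [ 0.085 -0.01  -0.996] [ 0.57  0.35 -0.16  1.95  0.04  0.77  0.43] 0.08560277858244406
```

Emit:
play_rows(
  moves=[
    [0.05,-0.01,0,0,0],
    [0.05,-0.01,0,0,0],
    [0,0,0,8,0],
    [0,0,0,8,0],
    [0,0,0,0,0],
  ],
)

```text
time_s: 10.18
ee_pos: [0.4228, -0.1655, 0.2199]
tcp_rot: [2.43, 1.889, 0.095]
ft_force: [-0.4, 0.7, 0.0]
grip_width: 0.0857
```

```bash
python3 st.py
```

```text
10.175 [ 0.42284598 -0.16553322  0.2199128 ] 75.74732553867115 [ 0.087 -0.011 -0.996] [ 0.37  0.25 -0.14  2.11  0.04  0.7  -0.04] 0.08568487270816537
```

Emit:
play_rows(
  moves=[
    [0,0,0,-10,0],
    [0,0,0,-10,0],
    [0,0,0,-10,0],
    [0,0,0,-10,0],
    [0,0,0,0,0],
  ],
)

```text
time_s: 10.8
ee_pos: [0.423, -0.1651, 0.2205]
tcp_rot: [1.576, 2.623, 0.055]
ft_force: [-0.8, 0.2, -0.2]
grip_width: 0.0853
```

```bash
python3 st.py
```

```text
10.8 [ 0.42300077 -0.16509333  0.22050455] 117.90847990226764 [ 0.088 -0.011 -0.996] [ 0.49  0.25 -0.28  2.11  0.1   0.71  0.64] 0.08529464544635311
```

Emit:
play_rows(
  moves=[
    [-0.05,0,0,0,0],
    [-0.05,0,0,0,0],
    [-0.05,0,0,0,0],
    [-0.05,0,0,0,0],
  ],
)

```text
time_s: 11.3
ee_pos: [0.5183, -0.3443, 0.2318]
tcp_rot: [1.583, 2.618, 0.056]
ft_force: [0.2, 0.1, 0.5]
grip_width: 0.0851
```

```bash
python3 st.py
```

```text
11.3 [ 0.51830092 -0.34430391  0.23179922] 117.56497110201714 [ 0.088 -0.011 -0.996] [ 0.66  0.5  -0.22  1.68  0.09  0.89  0.9 ] 0.08512325860923836
```

```bash
python3 -c "
from h import *
plan(line((0.482,-0.40,0.125,95.6),5),0)"
```

```text
[[-0.005, -0.013, 0.021, 4.4, 0], [-0.006, -0.013, 0.021, 4.4, 0], [-0.007, -0.012, 0.021, 4.4, 0], [-0.008, -0.012, 0.021, 4.4, 0], [-0.009, -0.011, 0.021, 4.4, 0]]
```

Emit:
play_rows(
  moves=[
    [-0.005,-0.013,0.021,4.4,0],
    [-0.006,-0.013,0.021,4.4,0],
    [-0.007,-0.012,0.021,4.4,0],
    [-0.008,-0.012,0.021,4.4,0],
    [-0.009,-0.011,0.021,4.4,0],
  ],
)

```text
time_s: 11.92
ee_pos: [0.4813, -0.403, 0.1209]
tcp_rot: [2.089, 2.243, 0.079]
ft_force: [0.0, 0.6, -0.2]
grip_width: 0.0857
```

```bash
python3 st.py; python3 cellfit.py; python3 -c "
from h import *
plan(line((0.4815,-0.40,0.125,95.6),2),0)
w=get_image('wrist');cv2.imwrite('pics/w4.png',w['color'][:,:,::-1])"
```

```text
11.925 [ 0.48126314 -0.40302619  0.12092308] 94.0353050168229 [ 0.09  -0.014 -0.996] [ 0.7   0.64 -0.11  1.76  0.03  0.67  0.66] 0.08568656309253038
11.925 [ 0.48126314 -0.40302619  0.12092308] 94.0353050168229 tilt axis [ 0.09  -0.014 -0.996]
[274.8, 220.1, 33.5, 74.1] 0.6
levels [172. 227. 243. 247. 248.]
144.0 ((481.948974609375, -394.57684326171875), (29.812631607055664, 58.44318389892578), 3.1701459884643555)
long axis yaw 93.17016
[[0.001, 0.001, -0.003, -0.8, 0], [0.001, 0.001, -0.003, -0.8, 0]]
```

View pics/w4.png

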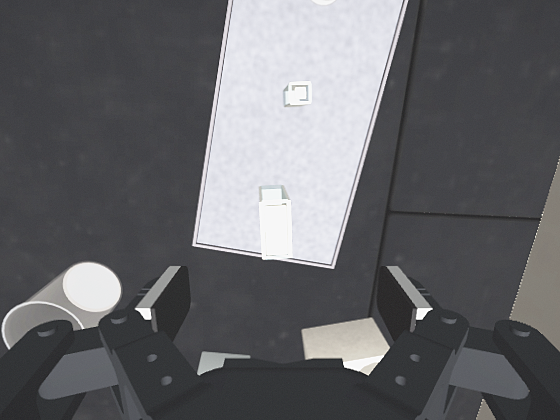

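The lid is visible with corners near (259,202), (290,201), (292,258), (264,259), between the fingers; the square cell is well ahead at (299,94).

```bash
python3 - <<'E'
from h import *
s,p,y=cur();w=get_image("wrist");T=wT(w,s)
q=np.array([atz(w,c,.055,T)[:2] for c in [(259,202),(290,201),(292,258),(264,259)]]);print(q.round(4),q.mean(0))
l=(q[0]+q[1]-q[2]-q[3])/2;print(np.linalg.norm(l),np.degrees(np.arctan2(l[1],l[0])),np.linalg.norm(q[0]-q[1]))
c=q.mean(0)
plan(line((c[0]+.0007,c[1],.033,95),7),0)
E
```

```text
[[ 0.4707 -0.3816]
 [ 0.4905 -0.3799]
 [ 0.4951 -0.4196]
 [ 0.4762 -0.421 ]] [ 0.48311567 -0.40050445]
0.03984212501775024 97.25009509173442 0.019854998044004087
[[0.001, -0.001, 0.013, -0.1, 0], [0.001, -0.001, 0.013, -0.1, 0], [0.001, -0.001, 0.013, -0.1, 0], [0.001, -0.001, 0.013, -0.1, 0], [0.001, -0.001, 0.013, -0.1, 0]]
[[0.001, -0.001, 0.013, -0.1, 0], [0.001, -0.001, 0.013, -0.1, 0]]
```

Emit:
play_rows(
  moves=[
    [0.001,-0.001,0.013,-0.5,0],
    [0.001,-0.001,0.013,-0.5,0],
    [0.001,-0.001,0.013,-0.5,0],
    [0.001,-0.001,0.013,-0.5,0],
    [0.001,-0.001,0.013,-0.4,0],
  ],
)

```text
time_s: 12.75
ee_pos: [0.4846, -0.3977, 0.0548]
tcp_rot: [2.024, 2.296, 0.078]
ft_force: [0.1, -0.8, 0.6]
grip_width: 0.0851
```

```bash
python3 st.py; python3 -c "
from h import *
plan(line((0.4838,-0.4005,0.033,96.7),2),0)"
```

```text
12.75 [ 0.48457191 -0.39765365  0.05477816] 97.13836544123244 [ 0.094 -0.014 -0.995] [ 0.69  0.73 -0.11  1.79  0.06  0.54  0.68] 0.08507978398032452
[[-0.001, -0.002, 0.011, 0.2, 0], [-0.001, -0.002, 0.011, 0.2, 0]]
```

Emit:
play_rows(
  moves=[
    [-0.001,-0.001,0.01,0,0],
    [-0.001,-0.001,0.01,0,0],
    [0,0,0,0,0],
  ],
)

```text
time_s: 13.12
ee_pos: [0.4842, -0.4, 0.0319]
tcp_rot: [2.025, 2.297, 0.078]
ft_force: [0.3, 0.3, -0.1]
grip_width: 0.0854
```

```bash
python3 st.py
```

```text
13.125 [ 0.4841959  -0.40004462  0.03194912] 97.14196433861628 [ 0.092 -0.013 -0.996] [ 0.69  0.77 -0.11  1.79  0.07  0.5   0.69] 0.08543307047160056
```

Close slowly (pads swing forward as they close; clearance is fine).

Emit:
play_rows(
  moves=[
    [0,0,0,0,0.6],
    [0,0,0,0,0.7],
    [0,0,0,0,0.8],
    [0,0,0,0,1],
    [0,0,0,0,1],
  ],
)

```text
time_s: 13.75
ee_pos: [0.4847, -0.4006, 0.0333]
tcp_rot: [2.024, 2.296, 0.078]
ft_force: [0.4, 1.2, -0.7]
grip_width: 0.0191
```

```bash
python3 st.py
```

```text
13.75 [ 0.48474843 -0.40059425  0.03334455] 97.12763786638548 [ 0.094 -0.015 -0.995] [ 0.69  0.77 -0.11  1.78  0.07  0.5   0.69] 0.01908091068275912
```

```bash
python3 -c "
from h import *
plan(line((0.485,-0.4005,0.21,97.1),10),1)"
```

```text
[[-0.0, 0.002, -0.018, 0.0, 1], [-0.0, 0.002, -0.018, 0.0, 1], [-0.0, 0.002, -0.018, 0.0, 1], [-0.0, 0.002, -0.018, 0.0, 1], [-0.0, 0.002, -0.018, 0.0, 1]]
[[-0.0, 0.002, -0.018, 0.0, 1], [-0.0, 0.002, -0.018, 0.0, 1], [-0.0, 0.002, -0.018, 0.0, 1], [-0.0, 0.002, -0.018, 0.0, 1], [-0.0, 0.002, -0.018, 0.0, 1]]
```

Emit:
play_rows(
  moves=[
    [0,0.002,-0.018,0,1],
    [0,0.002,-0.018,0,1],
    [0,0.002,-0.018,0,1],
    [0,0.002,-0.018,0,1],
    [0,0.002,-0.018,0,1],
  ],
)

```text
time_s: 14.38
ee_pos: [0.4864, -0.3978, 0.1306]
tcp_rot: [2.023, 2.295, 0.078]
ft_force: [-0.1, -0.4, 0.1]
grip_width: 0.0192
```

Emit:
play_rows(
  moves=[
    [0,0.002,-0.018,0,1],
    [0,0.002,-0.018,0,1],
    [0,0.002,-0.018,0,1],
    [0,0.002,-0.018,0,1],
    [0,0.002,-0.018,0,1],
  ],
)

```text
time_s: 15.0
ee_pos: [0.4876, -0.3947, 0.2288]
tcp_rot: [2.022, 2.294, 0.079]
ft_force: [-0.2, 0.9, -0.4]
grip_width: 0.0196
```

```bash
python3 st.py; python3 - <<'E'
from h import *
plan(line((.50,-.1,.225,84),9)+[],1)
w=get_image('wrist');a=w['color'][190:420,160:400,::-1];p=get_image('side');b=p['color'][260:400,200:320,::-1]
cv2.imwrite('pics/g.png',np.hstack([cv2.resize(a,(480,460)),cv2.resize(b,(320,460)[:2],interpolation=3)]))
E
```

```text
15.0 [ 0.48761529 -0.39474906  0.22883739] 97.13571027343997 [ 0.096 -0.016 -0.995] [ 0.7   0.5  -0.13  1.68  0.03  0.88  0.7 ] 0.019560456585547455
[[0.032, 0.005, 0.0, 1.5, 1], [0.032, 0.005, 0.0, 1.5, 1], [0.033, 0.004, 0.0, 1.5, 1], [0.033, 0.003, 0.0, 1.5, 1], [0.033, 0.002, 0.0, 1.5, 1]]
[[0.033, 0.001, 0.0, 1.5, 1], [0.033, 0.0, 0.0, 1.5, 1], [0.033, -0.0, 0.0, 1.5, 1], [0.033, -0.001, 0.0, 1.5, 1]]
```

View pics/g.png

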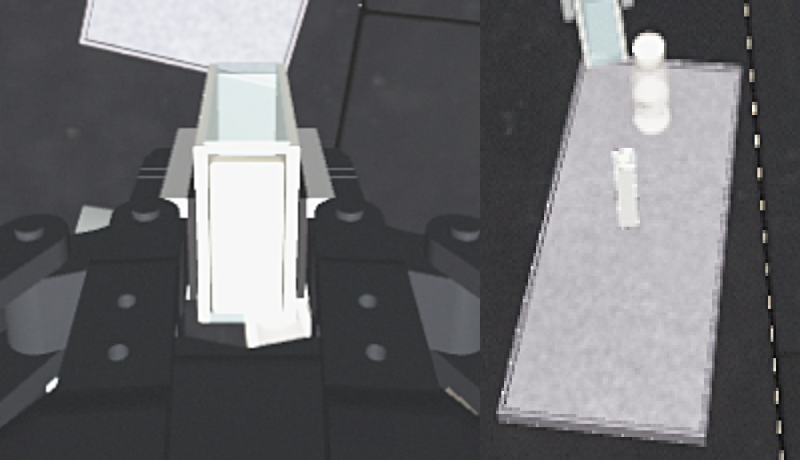

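The cell is held square between the pads with the other two items standing on the tray. Carry on towards the stand.

Emit:
play_rows(
  moves=[
    [0.032,0.005,0,1.5,1],
    [0.032,0.005,0,1.5,1],
    [0.033,0.004,0,1.5,1],
    [0.033,0.003,0,1.5,1],
    [0.033,0.002,0,1.5,1],
  ],
)

```text
time_s: 15.72
ee_pos: [0.4942, -0.2284, 0.2271]
tcp_rot: [2.178, 2.149, 0.086]
ft_force: [0.4, 0.6, -0.7]
grip_width: 0.0196
```

Emit:
play_rows(
  moves=[
    [0.033,0.001,0,1.5,1],
    [0.033,0,0,1.5,1],
    [0.033,0,0,1.5,1],
    [0.033,-0.001,0,1.5,1],
  ],
)

```text
time_s: 16.23
ee_pos: [0.5, -0.092, 0.225]
tcp_rot: [2.294, 2.031, 0.091]
ft_force: [0.9, 0.8, -1.0]
grip_width: 0.0191
```

```bash
python3 st.py; python3 - <<'E'
from h import *
plan(line((.495,.12,.225,82),7)+[],1)
E
```

```text
16.225 [ 0.50004758 -0.09203973  0.22501601] 83.02721902392764 [ 0.095 -0.018 -0.995] [ 0.16  0.32 -0.12  1.99  0.08  0.74 -0.13] 0.019065788307508134
[[0.03, -0.004, -0.001, 0.1, 1], [0.03, -0.004, -0.001, 0.1, 1], [0.03, -0.005, -0.001, 0.1, 1], [0.03, -0.005, -0.001, 0.1, 1], [0.03, -0.005, -0.001, 0.1, 1]]
[[0.03, -0.005, -0.001, 0.1, 1], [0.03, -0.005, -0.001, 0.1, 1]]
```

Emit:
play_rows(
  moves=[
    [0.03,-0.004,-0.001,0,1],
    [0.03,-0.004,-0.001,0,1],
    [0.03,-0.005,-0.001,0,1],
    [0.03,-0.005,-0.001,0,1],
    [0,0,0,0,1],
  ],
)

```text
time_s: 16.85
ee_pos: [0.4947, 0.0357, 0.2261]
tcp_rot: [2.292, 2.036, 0.09]
ft_force: [0.7, -1.1, -0.9]
grip_width: 0.0194
```

```bash
python3 st.py; python3 - <<'E'
from h import *
s,p,y=cur();w=get_image("wrist");T=wT(w,s);im=w["color"][:,:,::-1].copy();cv2.imwrite("pics/w5.png",im)
O=np.array([.4922,.2003]);th=np.radians(-8);X=np.array([np.cos(th),np.sin(th)]);Y=np.array([-np.sin(th),np.cos(th)])
for L in [(-.05,-.125,.012),(.14,-.125,.012),(.09,-.085,.04),(0,-.05,.012),(0,.05,.012),(-.022,-.06,.112),(.022,-.06,.112),(-.022,.06,.112),(.022,.06,.112),(-.05,-.085,.112)]:
    print(L,proj(w,np.r_[O+L[0]*X+L[1]*Y,L[2]],T)[0].round(0))
E
```

```text
16.85 [0.49473892 0.03571458 0.22609605] 83.22148678079984 [ 0.094 -0.017 -0.995] [-0.09  0.3  -0.16  2.02  0.12  0.75 -0.44] 0.019425013934109333
(-0.05, -0.125, 0.012) [193. 155.]
(0.14, -0.125, 0.012) [367. 157.]
(0.09, -0.085, 0.04) [332. 118.]
(0, -0.05, 0.012) [239.  81.]
(0, 0.05, 0.012) [238. -34.]
(-0.022, -0.06, 0.112) [203.  76.]
(0.022, -0.06, 0.112) [265.  78.]
(-0.022, 0.06, 0.112) [ 195. -132.]
(0.022, 0.06, 0.112) [ 266. -126.]
(-0.05, -0.085, 0.112) [165. 112.]
```

View pics/w5.png

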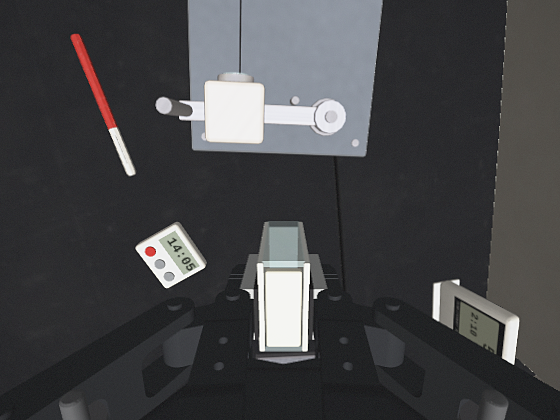

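Predicted stand points match the picture to about 1–5 px: line at column 240 (predicted 239), detector front corners (206,80)/(265,82), hub (330,117). I'll shift the stand estimate about 1.4 mm in x.

```bash
python3 - <<'E'
from h import *
w=get_image("wrist");M=np.array(w["mount"])
print(proj(w,[[x,yy,-.0217] for x in(.02,-.02) for yy in(-.01,.01)],M).round(0).tolist())
plan(line((.4933,.2001,.222,82),7),1)
E
```

```text
[[254.0, 263.0], [307.0, 263.0], [257.0, 352.0], [305.0, 352.0]]
[[0.024, -0.003, 0.0, 0.2, 1], [0.024, -0.003, 0.0, 0.2, 1], [0.024, -0.003, 0.0, 0.2, 1], [0.024, -0.003, 0.0, 0.2, 1], [0.024, -0.003, 0.0, 0.2, 1]]
[[0.024, -0.003, 0.0, 0.2, 1], [0.024, -0.004, 0.0, 0.2, 1]]
```

Emit:
play_rows(
  moves=[
    [0.024,-0.003,0,0.2,1],
    [0.024,-0.003,0,0.2,1],
    [0.024,-0.003,0,0.2,1],
    [0.024,-0.003,0,0.2,1],
    [0.024,-0.003,0,0.2,1],
  ],
)

```text
time_s: 17.58
ee_pos: [0.4967, 0.1495, 0.2234]
tcp_rot: [2.323, 1.997, 0.086]
ft_force: [0.3, 0.7, 0.1]
grip_width: 0.0192
```

```bash
python3 st.py; python3 - <<'E'
from h import *
plan(line((.4925,.2001,.222,82),2),1)
E
```

```text
17.575 [0.49672178 0.14946231 0.22341812] 81.35567729398916 [ 0.092 -0.022 -0.995] [-0.3   0.34 -0.18  1.96  0.17  0.78 -0.74] 0.019161801416709635
[[0.025, -0.006, -0.0, -0.3, 1], [0.025, -0.006, -0.0, -0.3, 1]]
```

Emit:
play_rows(
  moves=[
    [0.025,-0.006,0,-0.3,1],
    [0.025,-0.006,0,-0.3,1],
    [0,0,0,0,1],
  ],
)

```text
time_s: 17.95
ee_pos: [0.493, 0.2, 0.2214]
tcp_rot: [2.315, 2.006, 0.084]
ft_force: [0.0, 0.2, -1.6]
grip_width: 0.0189
```

```bash
python3 st.py; python3 - <<'E'
from h import *
plan(line((.4925,.2001,.222,82),1),1)
plan(line((.4925,.2001,.0935,82),9),1)
E
```

```text
17.95 [0.49302851 0.20004254 0.22141203] 81.80468786199735 [ 0.092 -0.023 -0.996] [-0.39  0.37 -0.19  1.92  0.19  0.8  -0.83] 0.01887746199457597
[[-0.0, -0.0, -0.001, -0.2, 1]]
[[0.0, -0.001, 0.014, -0.0, 1], [0.0, -0.001, 0.014, -0.0, 1], [0.0, -0.001, 0.014, -0.0, 1], [0.0, -0.001, 0.014, -0.0, 1], [0.0, -0.001, 0.014, -0.0, 1]]
[[0.0, -0.001, 0.014, -0.0, 1], [0.0, -0.001, 0.014, -0.0, 1], [0.0, -0.001, 0.014, -0.0, 1], [0.0, -0.001, 0.014, -0.0, 1]]
```

Emit:
play_rows(
  moves=[
    [0,-0.001,0.014,0,1],
    [0,-0.001,0.014,0,1],
    [0,-0.001,0.014,0,1],
    [0,-0.001,0.014,0,1],
  ],
)

```text
time_s: 18.45
ee_pos: [0.495, 0.1954, 0.1614]
tcp_rot: [2.319, 2.0, 0.082]
ft_force: [0.3, 0.6, -0.8]
grip_width: 0.019
```

```bash
python3 st.py; python3 - <<'E'
from h import *
plan(line((.4925,.2001,.0935,82),5),1)
E
```

```text
18.45 [0.49502722 0.19544402 0.16142144] 81.54063625702251 [ 0.092 -0.024 -0.995] [-0.4   0.46 -0.17  1.98  0.23  0.66 -0.87] 0.01904031170208251
[[0.001, -0.002, 0.013, -0.1, 1], [0.001, -0.002, 0.013, -0.1, 1], [0.001, -0.002, 0.013, -0.1, 1], [0.001, -0.002, 0.013, -0.1, 1], [0.001, -0.002, 0.013, -0.1, 1]]
```

Emit:
play_rows(
  moves=[
    [0.001,-0.002,0.013,0,1],
    [0.001,-0.002,0.013,0,1],
    [0.001,-0.002,0.013,0,1],
    [0.001,-0.002,0.013,0,1],
    [0,0,0,0,1],
  ],
)

```text
time_s: 19.08
ee_pos: [0.4916, 0.1994, 0.1037]
tcp_rot: [2.319, 2.001, 0.079]
ft_force: [0.3, 0.9, 0.5]
grip_width: 0.0189
```

```bash
python3 st.py; python3 - <<'E'
from h import *
plan(line((.4925,.2001,.0935,82),1),1)
E
```

```text
19.075 [0.49161244 0.199377   0.10366613] 81.5662390495837 [ 0.09  -0.025 -0.996] [-0.44  0.55 -0.13  2.02  0.27  0.53 -0.93] 0.018862680100226584
[[0.001, -0.0, 0.01, -0.4, 1]]
```

Emit:
play_rows(
  moves=[
    [0,0,0.005,0,1],
    [0,0,0.005,0,1],
    [0,0,0,0,1],
    [0,0,0,0,1],
  ],
)

```text
time_s: 19.58
ee_pos: [0.4932, 0.1993, 0.0939]
tcp_rot: [2.318, 2.001, 0.081]
ft_force: [0.2, 0.1, -0.7]
grip_width: 0.0192
```

```bash
python3 st.py; python3 - <<'E'
from h import *
s,p,y=cur();plan(line((.4925,.2001,.0935,82),1),1)
w=get_image('wrist');t=get_image('side')
cv2.imwrite('pics/f.png',np.hstack([cv2.resize(w['color'],(448,336))[:,:,::-1],cv2.resize(t['color'][110:230,220:340],(336,336),interpolation=3)[:,:,::-1]]))
E
```

```text
19.575 [0.4931977  0.19934014 0.09388886] 81.55922963798848 [ 0.091 -0.025 -0.996] [-0.44  0.57 -0.13  2.02  0.28  0.51 -0.94] 0.019238237745598876
[[0.001, -0.001, 0.0, -0.4, 1]]
```

View pics/f.png

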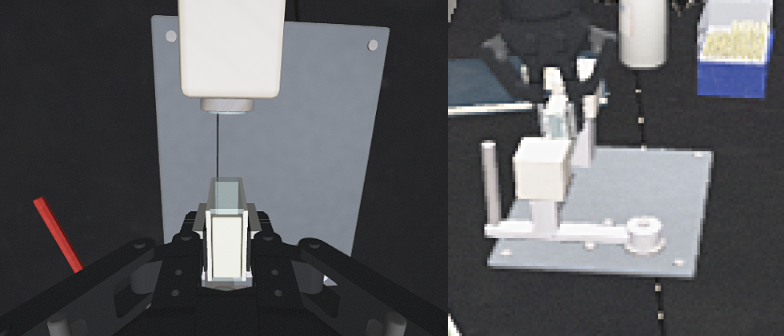

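```bash
python3 - <<'E'
from h import *
s,p,y=cur();w=get_image('wrist');T=wT(w,s);M=R.from_rotvec(s["tcp_rot"]).as_matrix()
O=np.array([.4926,.2003]);th=np.radians(-8);X=np.array([np.cos(th),np.sin(th)]);Y=np.array([-np.sin(th),np.cos(th)])
L=lambda x,y,z:np.r_[O+x*X+y*Y,z]
for n,P in [("ring",L(0,.062,.09)),("ringtop",L(0,.06,.104)),("cubeL",L(-.022,.068,.112)),("cubeR",L(.022,.068,.112)),("line50",L(0,.05,.012)),("line30",L(0,.03,.012)),("plateL",L(-.05,.125,.012)),("plateR",L(.14,.125,.012))]: print(n,proj(w,P,T)[0].round(1))
c=p+M@[0,0,.0033];print("cell local",(c[:2]-O)@X,(c[:2]-O)@Y,c[2])
cv2.imwrite("pics/z.png",cv2.resize(w["color"][90:300,180:380,::-1],None,fx=2.8,fy=2.8,interpolation=3))
E
```

```text
ring [277.4 143.1]
ringtop [280.2 150.8]
cubeL [217.3 129.9]
cubeR [344.4 128.6]
line50 [268.7 154.4]
line30 [269.3 184.2]
plateL [181.1  27. ]
plateR [483.7  33.7]
cell local 0.0009836900259977037 -0.0008881855831027381 0.09060243753346423
```

View pics/z.png

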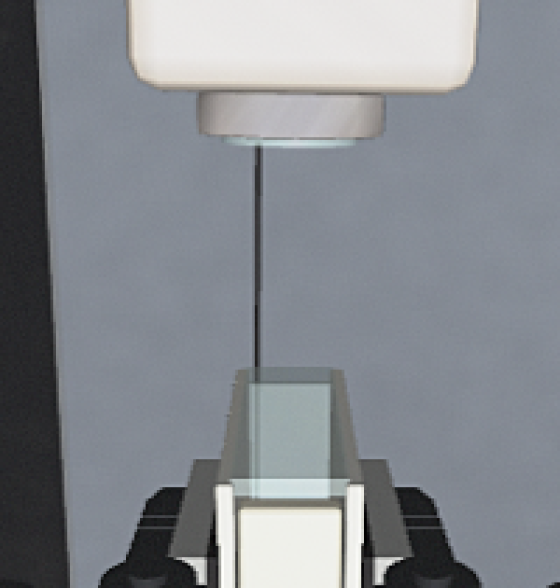

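The close-up shows the lamp ring centred at (284,135), the line at column 272 and the cell centred at column 284. Their offsets from prediction agree to about 1 mm, and the cell is in line with the tool and clear of the stand. Handing in.

```bash
python3 -c "
from h import *
s=read_state();print(np.abs(s['dq']).max(),s['grip_width'],s['ft_force']);print(sign_off())"
```

```text
0.001304337361069772 0.019341630737477335 [0.31050225 0.85704358 0.22744604]
the job is handed in; nothing more can be done
None
```

I swung the detector arm to its end stop, picked up the long cell by its frosted sides, and handed in with it held still between lamp and detector. I don't know the verdict, because `sign_off` reports none.

**Last checks against the limits:**

| Check | Measured | Limit |
|---|---|---|
| Sideways offset | about 1 mm | 6 mm |
| Lengthwise offset | about 1 mm | 30 mm |
| Cell centre height | 90.6 mm | 90 ± 12 mm |
| Yaw error | about 0.5° | 0.15 rad (8.6°) |
| Tilt from upright | about 0.094 rad | 0.15 rad |
| Fastest joint speed | about 0.001 rad/s | – |
| Finger opening | 19.3 mm on the 20 mm cell | – |

**What disagreed or could not be confirmed:**
- **Tilt:** the tool picked up this lean during the moves, starting with the swing, and kept it. I tried to remove it before the grasp and could not, since the moves cannot tilt the tool. The cell leans with it.
- **Camera bias:** the wrist camera showed things about 1 to 2.5 mm off along the light path's x axis. The sideways figure depends on correcting for that. Without the correction it is still within about 1.5 mm.
- **Detector push:** the force on the wrist reached 72 N when the detector arm met its stop, below the 120 N limit. I backed off at once.
- **Seating:** I judged the detector arm seated from pictures, with the arm parallel to the plate edge and the post where predicted. I had no joint reading.
- **Vial and square cell:** both were standing in the picture after the lift. I did not measure how far they may have moved.

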